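Slide the tall flask into the bottle stand

ROBOT

A 6-joint arm with a two-finger parallel gripper is mounted at the origin on a cart in front of the work surface, level with it; the furniture and walls round the work are solid. World frame = base frame: x ahead of the robot, y to its left, z up, the work surface at z = 0. Lengths are in m, angles in rad, forces in N, time in s.
With the tool pointing down it reaches from about 0.25 to 0.775 m from the base axis. Payload 4 kg.
Tool frame: the origin (TCP) lies at the very end of the fingers, on their centre line; the grasp point (between the pads) lies 19 mm behind it (robot.pinch_z is the distance from the TCP to the grasp point, in m); z points along the fingers, y is the line along which they close (so a half turn about z gives the same grasp; the last joint's range is limited). The gripper opens to 94 mm and grips with 3 to 60 N. Pads are 16 mm wide; open, the fingers measure 119 mm over their backs; the gripper's body (75 mm by 177 mm) begins 78 mm behind the grasp point.
Start: joints at [1.078, 0.087, 1.371, -0, 1.684, -0.103], TCP at [0.209, 0.509, 0.206] pointing down, gripper open.
Joint ranges: [-3.1, 3.1], [-0.76, 2.03], [0.27, 2.55], [-1.08, 4.22], [0.17, 2.65], [-2.57, 2.57]. Speed limits (rad/s): [2.79, 2.79, 3.14, 3.14, 3.14, 3.14].

INTERFACE

Orientations are given as [roll, pitch, yaw] about the fixed x, y, z axes, in that order (R = Rz(yaw) Ry(pitch) Rx(roll)).
In Python, from bench import robot gives the robot as it stands.
- The arm moves only by the tool arm_command, never from a script. Its argument "targets" is one flat list of numbers, 7 for each row, row after row: the turn, a rotation vector about the tool's x, y, z in degrees, then the shift along the tool's x, y, z in mm, then the closure, from -1 (fully open) to 1 (shut). In form: [ax, ay, az, x, y, z, hand, ax, ay, az, x, y, z, hand, ...]. A call has 1 to 20 rows; each row is the pose to reach, as a shift and turn from the pose commanded when the call began, along the tool's axes at that moment; what a row does not reach only later rows make up. A row lasts 1/10 s, in which the tool goes at most 50 mm and 8.59 degrees, less where a joint would pass 70% of its speed; a pose out of reach is approached as far as the arm can. A call with a gripper value outside its range is refused whole. The fingers move at their own pace and stop on an object; the grip force is fixed at half the most. Time passes only in rows, so rows that repeat a pose let the fingers close. It gives the time, the measured TCP pose, the force, the opening and the grip force at its end, in the units of the state.
- robot.get_obs(): the state, without advancing time (a new reading comes with each control period).
- robot.snapshot(name): name is "side" or "top"; returns a dict with "color" (400x640x3 uint8, red, green, blue), "range_z" (400x640 float32, m along the optical axis (not along the pixel's ray), 0 where there is no reading), "fx", "fy", "cx", "cy" (pixels), "T" (4x4, takes a point from camera to world coordinates). Camera axes: x right, y down, z forward; pixel columns grow to the right and rows downward; lengths in m; the calibration is good to about 2 mm. A picture is of the moment at which its call begins.
- robot.close_job(): hands the job in; it is judged then, once.
The state is a dict: "time": time; "joint_positions": joint angles; "qvel": joint speeds; "joint_torque": joint torques, N m; "tool_pos": TCP position; "ee_rot": TCP orientation; "wrist_force": force on the tool from outside, world axes, zero at the start; "wrist_torque": the same for the moment, N m; "width": finger opening in m; "finger_force": force on a finger pad.
Only numpy, scipy, OpenCV 4.12 (cv2) and the standard library are available. Lean on these libraries where they do the work, as an engineer would, in place of code of your own. Each camera call takes 0.05 s, during which the arm holds its last target. There are 200 camera calls.

TASK

Park the tall white flask in the low wooden bottle stand: push it gently with the fingers, low on its body, so that it slides upright along the worktop and in through the stand's open end until it stands fully home against the tall end wall. Do not squeeze, lift or tip it; leave it standing there and leave all the other things on the worktop where they are.

Things in the scene. Friction and masses are not known exactly. Their poses are not given: they have to be found in the camera images.
- flask: Tall white steel flask with a thin black ring near its foot: cylinder 72 mm in diameter, lid 68 mm wide above 162 mm, 215 mm high; about 0.46 kg, mass centre half way up. Origin: centre of its underside, z up its axis. Loose on the worktop; pushed above about 45 mm it may tip instead of sliding. To push below 30 mm, lean the hand back about 35 degrees so its body clears the flask.
- bottle_stand: Light-wood stand fixed to the worktop, no floor: two rails 22 mm high, 10 thick, 94 apart inside; at one end a wall 60 mm high. Origin: on the worktop midway between the rails, where the flask's axis stands when touching the wall. z up, +y from open mouth to wall, x across. Wall's inner face at y = +36 mm, rail noses at y = -63. +y is within 0.2 rad of world +y: the mouth faces the robot's right.
- canister: Bystander: green sugar canister with a wooden lid, 87 mm in diameter, 110 mm high, to the left beyond the stand. Origin: centre of its underside.
- tea_box: Bystander: small beige and orange card box, 46 x 62 x 82 mm high, left of the stand. Origin: centre of its underside.
- white_pod: Bystander: white coffee pod with a green lid, 50 mm in diameter, 44 mm high, in the row towards the back. Origin: centre of its underside.
- blue_pod: Bystander: dark blue coffee pod with a grey lid, 50 mm in diameter, 44 mm high, in the row towards the back. Origin: centre of its underside.
- brown_pod: Bystander: white coffee pod with a light brown lid, 50 mm in diameter, 44 mm high, in the row towards the back. Origin: centre of its underside.
- salt: Bystander: clear salt shaker with a grey top, 44 mm in diameter, 90 mm high, at the left front. Origin: centre of its underside.
- banded_mug: Bystander: cream mug with a dark blue band, 82 mm in diameter, 92 mm high, 115 mm long with its handle, left of the stand. Origin: centre of that length, at its underside.
- spoon: Bystander: steel teaspoon, 130 x 27 x 11 mm, lying at the right. Origin: centre of its underside.
- oven_handle (a point): Keep clear: nearest point of the microwave's upright door handle, 48 to 249 mm above the worktop, at the back right; the microwave's front, 285 mm high, lies 35 mm further back. Left of the microwave is the dish rack, 105 mm high, its front 16 mm further back than this point. A wall cabinet hangs above the microwave from 0.59 m up: keep a raised arm from swinging into it.

How it is judged:
By the outcome, as a careful person would: the job done as asked, in the order asked, and still so for the second after the job is handed in, with the robot touching nothing.
It also fails if it takes over 56 s, if anything falls off the work surface, if the arm or the gripper's body presses on something with over 40 N, if the wrist force passes 120 N, or if a joint passes its speed limit or range.

## Working session

There is one attempt and no reset: what is moved stays moved. The work goes in short steps, Python scripts to look and compute and a tool call to move; the robot and the scene stay as the last step left them, time stands still between calls to the robot, and variables do not carry over. Pictures are saved under pics/ and viewed, at most 10 in all, crops included, and the job is handed in when it is done.

Besides the shell and the picture viewer there is one more tool, called in YAML: its name, and indented under it one key for each argument. arm_command: Moves the arm, as the interface text tells. Its arguments: {"type":"object","properties":{"targets":{"type":"array"}},"required":["targets"]}

```bash
ls; mkdir -p pics; python3 - <<'E'
from bench import robot
import cv2,numpy as np
for n in("side","top"):
    s=robot.snapshot(n); np.savez(f"{n}0.npz",**s)
    cv2.imwrite(f"pics/{n}0.png",s["color"][:,:,::-1])
    print(n,s["fx"],s["cx"],s["cy"],np.round(s["T"],3).tolist())
o=robot.get_obs();print({k:np.round(v,3).tolist() for k,v in o.items()}, robot.pinch_z)
E
```

```text
pics
side 407.46378322464665 322.0974974927687 200.81911775847587 [[0.989, 0.126, -0.076, 0.594], [0.147, -0.84, 0.523, -0.645], [0.002, -0.528, -0.849, 1.246], [0.0, 0.0, 0.0, 1.0]]
top 416.4636240154076 322.5197168253917 193.61466978945438 [[-0.426, -0.848, 0.316, 0.078], [-0.905, 0.4, -0.148, 0.233], [-0.001, -0.349, -0.937, 1.354], [0.0, 0.0, 0.0, 1.0]]
{'time': 0.1, 'joint_positions': [1.078, 0.088, 1.372, 0.0, 1.684, -0.103], 'qvel': [-0.001, -0.002, -0.004, 0.0, -0.0, 0.0], 'joint_torque': [0.002, -34.125, -30.33, 0.072, 0.03, -0.0], 'tool_pos': [0.209, 0.508, 0.204], 'ee_rot': [-3.14, -0.0, 2.752], 'wrist_force': [-0.249, 0.351, -0.632], 'wrist_torque': [-0.021, -0.036, 0.035], 'finger_force': 0.0, 'width': 0.094} 0.0188
```

View pics/side0.png

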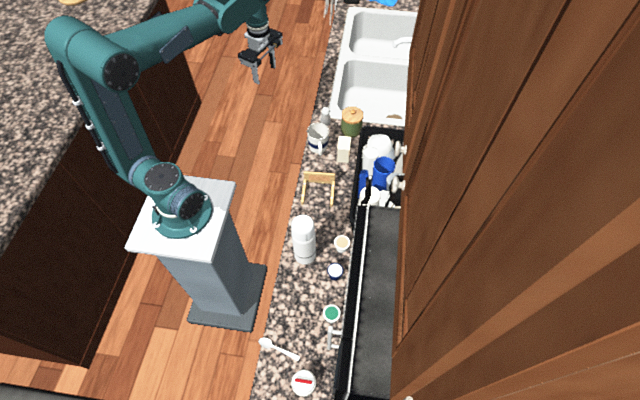

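View pics/top0.png

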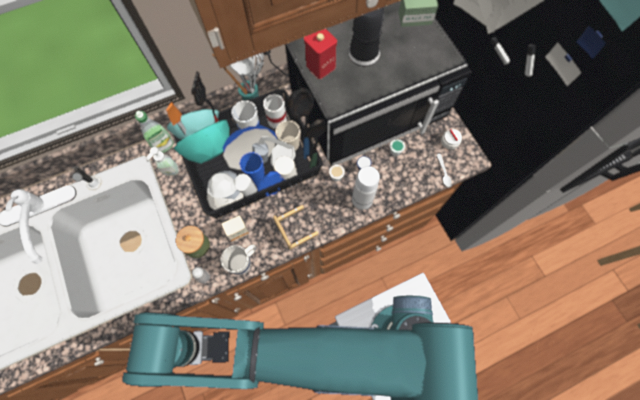

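The side view shows the flask at about (303,240) and the stand at (318,187), with its wall at the upper end. In the top view the flask is at (366,187) and the stand at (296,226). The pods stand just behind the flask. Next I'll measure with enlarged crops and the range data.

```bash
cat > h.py <<'E'
import numpy as np,cv2
def load(n): return dict(np.load(f"{n}.npz"))
def ray(s,u,v,z):
    d=s["T"][:3,:3]@np.array([(u-s["cx"])/s["fx"],(v-s["cy"])/s["fy"],1.]);o=s["T"][:3,3]
    return o+d*(z-o[2])/d[2]
def cloud(s):
    v,u=np.mgrid[:400,:640]; Z=s["range_z"]
    P=np.stack([(u-s["cx"])/s["fx"]*Z,(v-s["cy"])/s["fy"]*Z,Z],-1)
    P=P@s["T"][:3,:3].T+s["T"][:3,3]; P[Z<=0]=np.nan; return P
E
python3 - <<'E'
from h import *
C=[]
for n,(u,v) in(("side0",(270,160)),("top0",(260,150))):
    s=load(n); C.append(cv2.resize(s["color"][v:v+120,u:u+130,::-1],None,fx=3,fy=4.5,interpolation=2))
    P=cloud(s); lab=(P[...,2]>0.013)&(P[...,0]>.15)&(P[...,0]<.75)&(P[...,1]<.55)&(P[...,1]>-.5)
    k,L,st,_=cv2.connectedComponentsWithStats(lab.astype(np.uint8))
    print(n)
    for i in range(1,k):
        if 25<st[i,4]<20000:
            q=P[L==i]; print(st[i].tolist(),np.round(np.percentile(q,[2,50,98],axis=0),3).tolist())
cv2.imwrite("pics/crop.png",np.hstack(C))
E
```

```text
side0
[211, 0, 68, 84, 2556] [[0.152, 0.315, 0.254], [0.202, 0.44, 0.466], [0.249, 0.533, 0.578]]
[307, 107, 24, 49, 696] [[0.394, 0.302, 0.018], [0.436, 0.395, 0.063], [0.466, 0.49, 0.094]]
[337, 136, 14, 26, 296] [[0.512, 0.303, 0.018], [0.534, 0.311, 0.08], [0.555, 0.367, 0.087]]
[301, 171, 35, 34, 423] [[0.406, 0.103, 0.015], [0.46, 0.196, 0.031], [0.52, 0.207, 0.063]]
[292, 215, 24, 49, 999] [[0.428, -0.129, 0.02], [0.462, -0.117, 0.171], [0.492, -0.071, 0.218]]
[335, 235, 15, 16, 190] [[0.552, -0.073, 0.021], [0.574, -0.053, 0.044], [0.596, -0.028, 0.049]]
[328, 263, 16, 17, 203] [[0.543, -0.173, 0.021], [0.565, -0.152, 0.044], [0.587, -0.128, 0.049]]
[324, 304, 17, 18, 231] [[0.55, -0.308, 0.028], [0.572, -0.286, 0.044], [0.594, -0.264, 0.049]]
[292, 369, 24, 22, 386] [[0.491, -0.499, 0.026], [0.522, -0.481, 0.043], [0.552, -0.455, 0.056]]
top0
[193, 0, 207, 69, 7159] [[0.674, -0.178, 0.597], [0.678, 0.081, 0.682], [0.697, 0.19, 0.774]]
[188, 40, 277, 179, 18288] [[0.577, -0.483, 0.022], [0.638, -0.106, 0.178], [0.746, 0.384, 0.295]]
[442, 129, 18, 20, 263] [[0.488, -0.499, 0.015], [0.514, -0.473, 0.04], [0.547, -0.451, 0.055]]
[352, 156, 27, 52, 983] [[0.421, -0.167, 0.025], [0.446, -0.086, 0.158], [0.58, -0.059, 0.217]]
[273, 205, 45, 44, 332] [[0.403, 0.101, 0.014], [0.451, 0.179, 0.023], [0.519, 0.207, 0.064]]
[222, 215, 27, 26, 407] [[0.508, 0.303, 0.017], [0.521, 0.333, 0.079], [0.553, 0.364, 0.086]]
[175, 226, 34, 32, 792] [[0.505, 0.432, 0.018], [0.536, 0.469, 0.09], [0.583, 0.511, 0.106]]
[221, 244, 35, 31, 502] [[0.389, 0.303, 0.017], [0.444, 0.363, 0.066], [0.466, 0.405, 0.093]]
[192, 267, 18, 16, 211] [[0.418, 0.468, 0.016], [0.431, 0.483, 0.067], [0.453, 0.503, 0.09]]
[127, 312, 145, 75, 5976] [[0.153, 0.328, 0.341], [0.196, 0.479, 0.579], [0.258, 0.541, 0.597]]
```

View pics/crop.png

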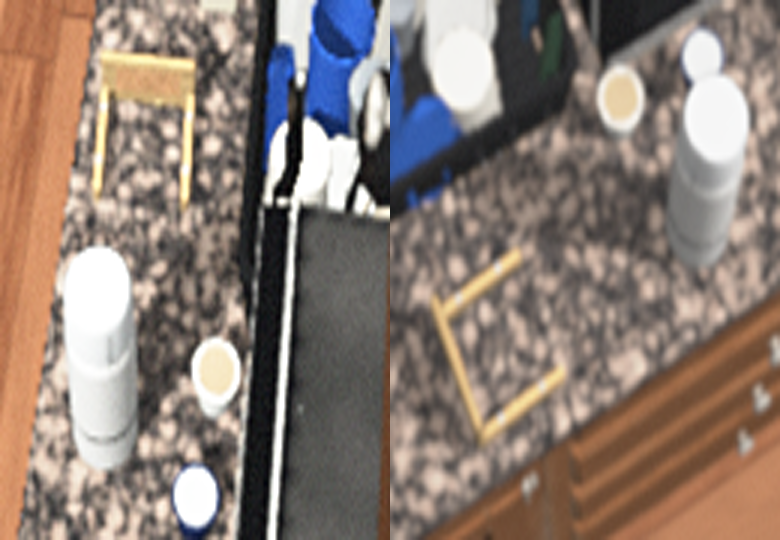

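The crop shows the stand's U-shape, with its wall towards +y, and the flask on the mouth side, slightly off axis. The side view has the rail noses at about (302,203) and (332,205). Next is a fit of the flask and stand frames.

```bash
cat >> h.py <<'E'
def flask(s):
    P=cloud(s); x,y,z=P[...,0],P[...,1],P[...,2]
    m=(z>.208)&(z<.228)&(x>.35)&(x<.52)&(y<.3)&(y>-.25)&(s["color"].min(2)>150)
    k,L,st,c=cv2.connectedComponentsWithStats(m.astype(np.uint8)); i=1+np.argmax(st[1:,4])
    pts=np.argwhere(L==i)[:,::-1].astype(np.int32); (u,v),_,_=e=cv2.fitEllipse(cv2.convexHull(pts))
    return ray(s,u,v,.215),np.median(P[L==i][:,2]),len(pts),e
def stand(s):
    P=cloud(s); x,y,z=P[...,0],P[...,1],P[...,2]
    roi=(x>.38)&(x<.54)&(y>.07)&(y<.24)
    out={}
    for nm,lo,hi,sel in(("wall",.053,.075,y>.17),("railN",.016,.03,(x<.44)&(y<.185)),("railF",.016,.03,(x>.48)&(y<.185))):
        q=P[roi&sel&(z>lo)&(z<hi)]
        vx,vy,cx,cy=cv2.fitLine(q[:,:2].astype(np.float32),cv2.DIST_HUBER,0,.01,.01).ravel()
        t=(q[:,:2]-[cx,cy])@[vx,vy]
        out[nm]=(len(q),np.round([cx,cy],4).tolist(),round(float(np.degrees(np.arctan2(vy,vx))),1),np.round([[cx+a*vx,cy+a*vy] for a in(t.min(),t.max())],4).tolist(),round(float(np.median(q[:,2])),4))
    return out
E
python3 - <<'E'
from h import *
for n in("side0","top0"):
    s=load(n); f=flask(s);print(n,np.round(f[0],4),f[1:]); 
    for k,v in stand(s).items(): print(k,v)
    # ground-band check: flask cylinder points low
    P=cloud(s); m=(P[...,2]>.03)&(P[...,2]<.15)&(abs(P[...,0]-f[0][0])<.05)&(abs(P[...,1]-f[0][1])<.06)
    q=P[m][:,:2]
    from scipy.optimize import least_squares
    r=least_squares(lambda c:np.hypot(*(q-c).T)-.036,f[0][:2],loss="soft_l1",f_scale=.002);print("cyl",r.x,len(q))
E
```

```text
side0 [ 0.4577 -0.0969  0.215 ] (np.float64(0.21464247754405286), 350, ((302.5258483886719, 224.30955505371094), (19.852262496948242, 22.612565994262695), 86.6548080444336))
wall (102, [0.4684000015258789, 0.2004999965429306], 3.3, [[0.4056, 0.1968], [0.517, 0.2033]], 0.0588)
railN (57, [0.4124000072479248, 0.13740000128746033], -87.0, [[0.4101, 0.1823], [0.4146, 0.0968]], 0.024)
railF (56, [0.5162000060081482, 0.1429000049829483], -86.3, [[0.5135, 0.1845], [0.5188, 0.1032]], 0.0227)
cyl [ 0.45706328 -0.09211316] 366
top0 [ 0.4542 -0.0926  0.215 ] (np.float64(0.21335384084525555), 332, ((367.9879455566406, 176.10546875), (19.986652374267578, 21.460533142089844), 115.6064453125))
wall (104, [0.45719999074935913, 0.20080000162124634], 3.5, [[0.4021, 0.1974], [0.5152, 0.2044]], 0.0584)
railN (85, [0.4101000130176544, 0.13860000669956207], -86.6, [[0.4074, 0.1843], [0.4126, 0.095]], 0.0207)
railF (77, [0.5145000219345093, 0.13330000638961792], -85.2, [[0.5102, 0.185], [0.5172, 0.1009]], 0.0206)
cyl [ 0.45687116 -0.09470581] 277
```

```bash
cat >> h.py <<'E'
from scipy.spatial.transform import Rotation as Ro
def goto(obs,*tg):  # tg: (x,y,z, lean deg, heading deg): heading 0 pushes along world +y
    R0=Ro.from_euler("xyz",obs["ee_rot"]); p0=np.array(obs["tool_pos"])
    for x,y,z,l,h in tg:
        s,c=np.sin(np.radians(l)),np.cos(np.radians(l))
        R=Ro.from_euler("z",h,degrees=True)*Ro.from_matrix(np.array([[0,1,0],[c,0,s],[s,0,-c]]))
        print((x,y,z,l,h),np.round((R0.inv()*R).as_rotvec(degrees=True),1).tolist(),np.round(R0.inv().apply(np.array([x,y,z])-p0)*1e3,1).tolist())
E
python3 - <<'E'
from h import *
from bench import robot
for n in("side0","top0"):
    P=cloud(load(n)); 
    for y in np.arange(-.45,.06,.05):
        m=(abs(P[...,1]-y)<.025)&(P[...,2]>.07)&(P[...,2]<.28)&(P[...,0]>.51)
        print(n,round(y,2),np.round(np.nanpercentile(P[m][:,0],2),3) if m.any() else None,end=' ')
o=robot.get_obs();print()
goto(o,(.30,.25,.32,0,30),(.32,-.05,.32,0,0),(.40,-.26,.25,35,0))
E
```

```text
side0 -0.45 0.602 side0 -0.4 0.572 side0 -0.35 0.605 side0 -0.3 0.605 side0 -0.25 0.605 side0 -0.2 0.605 side0 -0.15 0.605 side0 -0.1 0.606 side0 -0.05 0.607 side0 -0.0 0.586 side0 0.05 0.585 top0 -0.45 0.601 top0 -0.4 0.57 top0 -0.35 0.604 top0 -0.3 0.604 top0 -0.25 0.604 top0 -0.2 0.604 top0 -0.15 0.604 top0 -0.1 0.604 top0 -0.05 0.606 top0 -0.0 0.59 top0 0.05 0.585 
(0.3, 0.25, 0.32, 0, 30) [-0.1, 0.0, 37.7] [-182.5, -204.5, -115.2]
(0.32, -0.05, 0.32, 0, 0) [-0.1, 0.1, 67.7] [-315.0, -474.4, -114.7]
(0.4, -0.26, 0.25, 35, 0) [-20.7, 30.8, 65.4] [-468.8, -638.1, -44.4]
```

arm_command:
  targets: [0, 0, 38, -182, -204, -115, 0.15, 0, 0, 38, -182, -204, -115, 0.15, 0, 0, 38, -182, -204, -115, 0.15, 0, 0, 38, -182, -204, -115, 0.15, 0, 0, 38, -182, -204, -115, 0.15, 0, 0, 38, -182, -204, -115, 0.15, 0, 0, 38, -182, -204, -115, 0.15, 0, 0, 68, -315, -474, -115, 0.15, 0, 0, 68, -315, -474, -115, 0.15, 0, 0, 68, -315, -474, -115, 0.15, 0, 0, 68, -315, -474, -115, 0.15, 0, 0, 68, -315, -474, -115, 0.15, 0, 0, 68, -315, -474, -115, 0.15, 0, 0, 68, -315, -474, -115, 0.15, 0, 0, 68, -315, -474, -115, 0.15, 0, 0, 68, -315, -474, -115, 0.15, 0, 0, 68, -315, -474, -115, 0.15]

```text
time: 1.8
tool_pos: [0.3204, -0.0476, 0.3204]
ee_rot: [3.141, -0.001, 1.569]
wrist_force: [-0.6, -0.5, 0.4]
width: 0.0399
finger_force: 0.0
```

```bash
python3 - <<'E'
from h import *
from bench import robot
o=robot.get_obs();print({k:np.round(o[k],3).tolist() for k in("time","joint_positions","tool_pos","ee_rot","width")})
goto(o,(.36,-.28,.25,35,-6),(.448,-.19,.10,35,-6),(.448,-.19,.10,35,-6))
E
```

```text
{'time': 1.8, 'joint_positions': [-0.324, -0.411, 1.572, 0.001, 1.981, -0.322], 'tool_pos': [0.32, -0.048, 0.32], 'ee_rot': [3.141, -0.001, 1.569], 'width': 0.04}
(0.36, -0.28, 0.25, 35, -6) [-1.8, 34.9, 5.7] [-232.3, 39.9, 70.3]
(0.448, -0.19, 0.1, 35, -6) [-1.8, 34.9, 5.7] [-142.3, 127.7, 220.4]
(0.448, -0.19, 0.1, 35, -6) [-1.8, 34.9, 5.7] [-142.3, 127.7, 220.4]
```

arm_command:
  targets: [0, 35, 0, -232, 40, 70, 0.15, 0, 35, 0, -232, 40, 70, 0.15, 0, 35, 0, -232, 40, 70, 0.15, 0, 35, 0, -232, 40, 70, 0.15, 0, 35, 0, -232, 40, 70, 0.15, 0, 35, 0, -232, 40, 70, 0.15, 0, 35, 0, -232, 40, 70, 0.15, 0, 35, 0, -232, 40, 70, 0.15, 0, 35, 0, -142, 136, 220, 0.15, 0, 35, 0, -142, 136, 220, 0.15, 0, 35, 0, -142, 136, 220, 0.15, 0, 35, 0, -142, 136, 220, 0.15, 0, 35, 0, -142, 136, 220, 0.15, 0, 35, 0, -142, 136, 220, 0.15, 0, 35, 0, -142, 136, 220, 0.15]

```text
time: 3.3
tool_pos: [0.4563, -0.1926, 0.104]
ee_rot: [3.136, -0.606, 1.57]
wrist_force: [-0.7, 0.3, 0.4]
width: 0.0398
finger_force: 0.0
```

```bash
python3 - <<'E'
from h import *
from bench import robot
o=robot.get_obs();print({k:np.round(o[k],3).tolist() for k in("time","joint_positions","tool_pos","ee_rot","width")})
goto(o,(.456,-.185,.026,35,0),(.456,-.155,.026,35,0))
s=robot.snapshot("side");np.savez("side1.npz",**s);cv2.imwrite("pics/side1.png",cv2.resize(s["color"][120:320,180:440,::-1],None,fx=3,fy=3,interpolation=2))
print(np.round(flask(s)[0],4))
E
```

```text
{'time': 3.3, 'joint_positions': [-0.807, 0.282, 1.476, 0.424, 1.821, -0.79], 'tool_pos': [0.456, -0.193, 0.104], 'ee_rot': [3.136, -0.606, 1.57], 'width': 0.04}
(0.456, -0.185, 0.026, 35, 0) [0.4, 0.3, -0.0] [-38.2, -0.7, 68.4]
(0.456, -0.155, 0.026, 35, 0) [0.4, 0.3, -0.0] [-13.5, -0.8, 85.5]
[ 0.458  -0.0966  0.215 ]
```

View pics/side1.png

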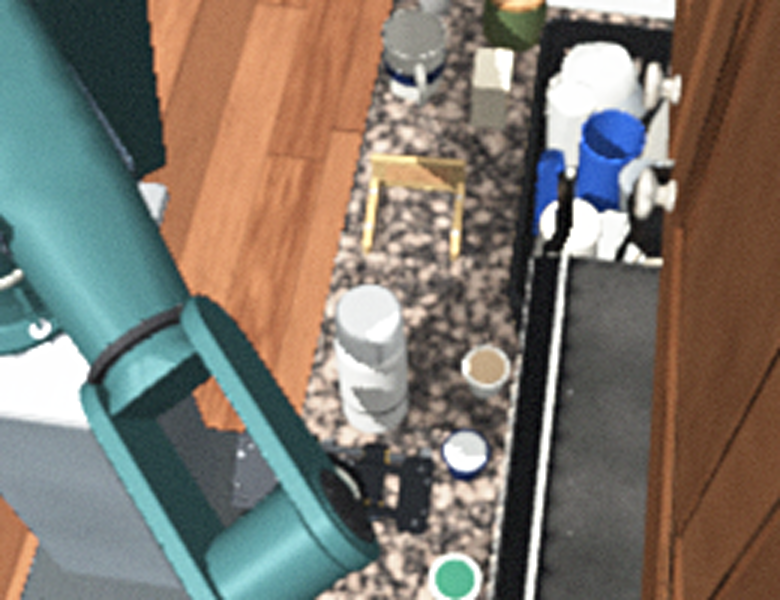

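The hand is leaned back behind the flask, around (390,480) in the crop, and clear of the pods. I'll lower it and close up to just short of contact.

arm_command:
  targets: [0, 0, 0, -38, 0, 68, 0.15, 0, 0, 0, -38, 0, 68, 0.15, 0, 0, 0, -38, 0, 68, 0.15, 0, 0, 0, -38, 0, 68, 0.15, 0, 0, 0, -30, 0, 74, 0.15, 0, 0, 0, -22, 0, 80, 0.15, 0, 0, 0, -14, 0, 86, 0.15, 0, 0, 0, -14, 0, 86, 0.15]

```text
time: 4.15
tool_pos: [0.4557, -0.1528, 0.0227]
ee_rot: [3.141, -0.611, 1.567]
wrist_force: [0.9, 0.6, -0.8]
width: 0.0399
finger_force: 0.0
```

```bash
python3 - <<'E'
from h import *
from bench import robot
o=robot.get_obs();print({k:np.round(o[k],3).tolist() for k in("time","joint_positions","tool_pos","ee_rot","width","wrist_force")})
for n in("side","top"):print(np.round(flask(robot.snapshot(n))[0],4))
E
```

```text
{'time': 4.15, 'joint_positions': [-0.76, 0.318, 1.61, 0.433, 1.652, -0.818], 'tool_pos': [0.456, -0.153, 0.023], 'ee_rot': [3.141, -0.611, 1.567], 'width': 0.04, 'wrist_force': [0.928, 0.583, -0.772]}
[ 0.4574 -0.0966  0.215 ]
[ 0.4546 -0.0926  0.215 ]
```

arm_command:
  targets: [0, 0, 0, 7, 0, 2, 0.15, 0, 0, 0, 12.5, 0, 6, 0.15, 0, 0, 0, 18, 0, 10, 0.15, 0, 0, 0, 24, 0.5, 14, 0.15, 0, 0, 0, 29.5, 1, 18, 0.15, 0, 0, 0, 35, 1.5, 22, 0.15, 0, 0, 0, 41, 2, 26, 0.15, 0, 0, 0, 47, 2.5, 30, 0.15, 0, 0, 0, 53, 3, 34, 0.15, 0, 0, 0, 58, 3.5, 38, 0.15]

```text
time: 5.25
tool_pos: [0.4595, -0.0843, 0.0241]
ee_rot: [-3.141, -0.611, 1.565]
wrist_force: [-0.5, -2.4, 0.1]
width: 0.0399
finger_force: 1.4
```

```bash
python3 - <<'E'
from h import *
from bench import robot
o=robot.get_obs();print({k:np.round(o[k],3).tolist() for k in("time","joint_positions","tool_pos","ee_rot","width","wrist_force")})
for n in("side","top"):
    s=robot.snapshot(n);f=flask(s);print(np.round(f[0],4),f[1:3])
    if n=="top":cv2.imwrite("pics/top2.png",cv2.resize(s["color"][130:290,240:440,::-1],None,fx=3.5,fy=3.5,interpolation=2))
E
```

```text
{'time': 5.25, 'joint_positions': [-0.662, 0.245, 1.701, 0.472, 1.596, -0.742], 'tool_pos': [0.46, -0.084, 0.024], 'ee_rot': [-3.141, -0.611, 1.565], 'width': 0.04, 'wrist_force': [-0.47, -2.425, 0.108]}
[ 0.4616 -0.0517  0.215 ] (np.float64(0.21471161971831176), 332)
[ 0.4575 -0.0462  0.215 ] (np.float64(0.21337906472915158), 333)
```

View pics/top2.png

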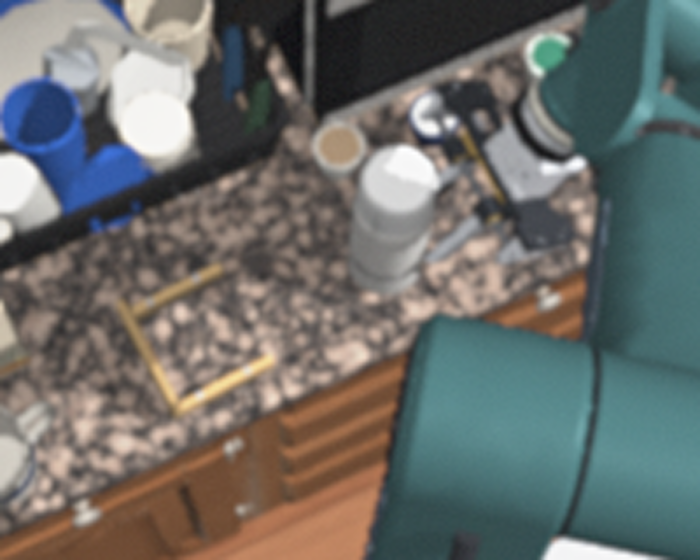

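The flask slid upright in the finger cradle, and its foot is now at about (388,280) in the crop, heading for the mouth. I'll keep going.

arm_command:
  targets: [0, 0, 0, 5.3, 0.3, 3.7, 0.15, 0, 0, 0, 10.6, 0.6, 7.5, 0.15, 0, 0, 0, 16, 0.9, 11.2, 0.15, 0, 0, 0, 21.3, 1.2, 14.9, 0.15, 0, 0, 0, 26.6, 1.5, 18.7, 0.15, 0, 0, 0, 32, 1.8, 22.4, 0.15, 0, 0, 0, 37.2, 2.1, 26.1, 0.15, 0, 0, 0, 42.6, 2.4, 29.8, 0.15, 0, 0, 0, 47.9, 2.7, 33.6, 0.15, 0, 0, 0, 53.2, 3, 37.3, 0.15, 0, 0, 0, 58.5, 3.3, 41, 0.15, 0, 0, 0, 63.9, 3.6, 44.8, 0.15, 0, 0, 0, 69.2, 3.9, 48.5, 0.15, 0, 0, 0, 74.5, 4.2, 52.2, 0.15, 0, 0, 0, 79.8, 4.5, 56, 0.15, 0, 0, 0, 85.1, 4.8, 59.7, 0.15, 0, 0, 0, 90.5, 5.1, 63.4, 0.15, 0, 0, 0, 95.8, 5.4, 67.1, 0.15]

```text
time: 7.15
tool_pos: [0.4656, 0.0325, 0.0241]
ee_rot: [-3.142, -0.611, 1.565]
wrist_force: [0.0, -2.3, 0.2]
width: 0.04
finger_force: 1.4
```

```bash
python3 - <<'E'
from h import *
from bench import robot
o=robot.get_obs();print({k:np.round(o[k],3).tolist() for k in("time","joint_positions","tool_pos","ee_rot","width","wrist_force")})
for n in("side","top"):
    s=robot.snapshot(n);f=flask(s);print(np.round(f[0],4),f[1:3])
    if n=="top":cv2.imwrite("pics/top3.png",cv2.resize(s["color"][130:290,240:440,::-1],None,fx=3.5,fy=3.5,interpolation=2))
E
```

```text
{'time': 7.15, 'joint_positions': [-0.463, 0.153, 1.813, 0.543, 1.49, -0.59], 'tool_pos': [0.466, 0.032, 0.024], 'ee_rot': [-3.142, -0.611, 1.565], 'width': 0.04, 'wrist_force': [0.032, -2.316, 0.247]}
[0.4679 0.0639 0.215 ] (np.float64(0.21462537992343256), 283)
[0.464  0.0699 0.215 ] (np.float64(0.21352157511213288), 340)
```

View pics/top3.png

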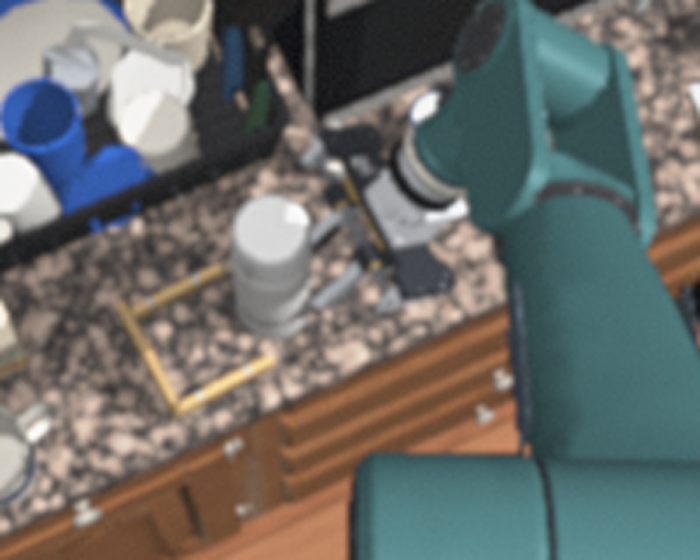

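The flask is centred at the mouth, with its foot at about (268,320) between the rail noses at (220,268) and (272,358). Now I push along the stand's axis.

arm_command:
  targets: [0, 0, 0, 4.9, -0.4, 3.4, 0.15, 0, 0, 0, 9.8, -0.7, 6.9, 0.15, 0, 0, 0, 14.7, -1.1, 10.3, 0.15, 0, 0, 0, 19.7, -1.5, 13.8, 0.15, 0, 0, 0, 24.6, -1.8, 17.2, 0.15, 0, 0, 0, 29.5, -2.2, 20.6, 0.15, 0, 0, 0, 34.4, -2.6, 24.1, 0.15, 0, 0, 0, 39.3, -3, 27.5, 0.15, 0, 0, 0, 44.2, -3.3, 31, 0.15, 0, 0, 0, 49.1, -3.7, 34.4, 0.15, 0, 0, 0, 54, -4.1, 37.8, 0.15, 0, 0, 0, 59, -4.4, 41.3, 0.15]

```text
time: 8.45
tool_pos: [0.4616, 0.1045, 0.0241]
ee_rot: [-3.142, -0.611, 1.565]
wrist_force: [0.2, -2.0, -0.6]
width: 0.04
finger_force: 1.2
```

```bash
python3 - <<'E'
from h import *
from bench import robot
o=robot.get_obs();print({k:np.round(o[k],3).tolist() for k in("time","joint_positions","tool_pos","ee_rot","width","wrist_force")})
for n in("side","top"):
    s=robot.snapshot(n);f=flask(s);print(np.round(f[0],4),f[1:3])
E
```

```text
{'time': 8.45, 'joint_positions': [-0.328, 0.103, 1.869, 0.583, 1.417, -0.487], 'tool_pos': [0.462, 0.104, 0.024], 'ee_rot': [-3.142, -0.611, 1.565], 'width': 0.04, 'wrist_force': [0.247, -1.984, -0.589]}
[0.4637 0.1359 0.215 ] (np.float64(0.21444178169124106), 272)
[0.4598 0.1414 0.215 ] (np.float64(0.21310792003573098), 342)
```

arm_command:
  targets: [0, 0, 0, 2.5, -0.2, 1.7, 0.15, 0, 0, 0, 4.9, -0.4, 3.4, 0.15, 0, 0, 0, 7.4, -0.6, 5.2, 0.15, 0, 0, 0, 9.8, -0.7, 6.9, 0.15, 0, 0, 0, 12.3, -0.9, 8.6, 0.15, 0, 0, 0, 13.9, -1, 9.7, 0.15, 0, 0, 0, 14.7, -1.1, 10.3, 0.15, 0, 0, 0, 14.7, -1.1, 10.3, 0.15]

```text
time: 9.35
tool_pos: [0.4606, 0.1221, 0.0242]
ee_rot: [3.142, -0.611, 1.565]
wrist_force: [-0.3, -2.6, 0.9]
width: 0.0397
finger_force: 0.9
```

arm_command:
  targets: [0, 0, 0, 0.8, 0, 0.6, 0.15, 0, 0, 0, 1.6, -0.1, 1.1, 0.15, 0, 0, 0, 1.6, -0.1, 1.1, 0.15]

```text
time: 9.65
tool_pos: [0.4606, 0.1239, 0.0241]
ee_rot: [3.142, -0.611, 1.565]
wrist_force: [-0.8, -1.6, 0.3]
width: 0.04
finger_force: 1.1
```

Still only sliding friction. I'll continue 1 mm at a time until the force rises.

arm_command:
  targets: [0, 0, 0, 0.8, 0, 0.6, 0.15, 0, 0, 0, 1.6, -0.1, 1.1, 0.15, 0, 0, 0, 1.6, -0.1, 1.1, 0.15]

```text
time: 9.95
tool_pos: [0.4607, 0.1249, 0.0241]
ee_rot: [3.141, -0.609, 1.565]
wrist_force: [-0.7, -5.7, 1.7]
width: 0.04
finger_force: 2.7
```

arm_command:
  targets: [0, 0, 0, 0.8, 0, 0.6, 0.15, 0, 0, 0, 0.8, 0, 0.6, 0.15]

```text
time: 10.15
tool_pos: [0.4608, 0.1252, 0.024]
ee_rot: [3.141, -0.607, 1.566]
wrist_force: [-1.7, -8.9, 2.0]
width: 0.0403
finger_force: 4.0
```

The force rises to 9 N, and the TCP is where I predicted for the wall. The flask is home, so I'll back straight out.

arm_command:
  targets: [0, 0, 0, -1, 0, -0.7, 0.15, 0, 0, 0, -2.5, 0.2, -1.7, 0.15, 0, 0, 0, -5, 0.4, -3.4, 0.15, 0, 0, 0, -10, 0.8, -7, 0.15, 0, 0, 0, -20, 1.5, -14, 0.15, 0, 0, 0, -33, 2.5, -23, 0.15, 0, 0, 0, -49, 3.5, -34.4, 0.15, 0, 0, 0, -66, 4.5, -46, 0.15, 0, 0, 0, -82, 5.5, -57.4, 0.15, 0, 0, 0, -82, 5.5, -57.4, 0.15, 0, 0, 0, -82, 5.5, -57.4, 0.15]

```text
time: 11.25
tool_pos: [0.4655, 0.0263, 0.0241]
ee_rot: [-3.141, -0.612, 1.563]
wrist_force: [-0.8, -0.6, 0.7]
width: 0.0399
finger_force: 0.0
```

```bash
python3 - <<'E'
from h import *
from bench import robot
o=robot.get_obs();print({k:np.round(o[k],3).tolist() for k in("time","tool_pos","width","wrist_force")})
C=[]
for n,(u,v) in(("side",(260,150)),("top",(220,140))):
    s=robot.snapshot(n);np.savez(f"{n}9.npz",**s);f=flask(s);print(np.round(f[0],4),f[1:3])
    try: print(stand(s)["wall"])
    except Exception as e: print(e)
    C.append(cv2.resize(s["color"][v:v+140,u:u+120,::-1],None,fx=3.3,fy=4,interpolation=2))
    # motion check of bystanders
    P,Q=cloud(load(n+"0")),cloud(s)
    d=np.abs(load(n+"0")["color"].astype(int)-s["color"]).max(2)
    for nm,x,y,z in(("canister",.545,.47,.11),("tea",.533,.335,.082),("mug",.43,.365,.092),("salt",.435,.485,.09),("brown",.574,-.05,.044),("blue",.565,-.15,.044),("white",.572,-.286,.044),("spoon",.45,-.41,.01)):
        p=s["T"][:3,:3].T@(np.array([x,y,z])-s["T"][:3,3]);a=int(p[0]/p[2]*s["fx"]+s["cx"]);b=int(p[1]/p[2]*s["fy"]+s["cy"])
        print(nm,round(float(np.percentile(d[max(0,b-8):b+8,max(0,a-8):a+8],90)),0),end=' ')
    print()
cv2.imwrite("pics/end.png",np.hstack(C))
E
```

```text
{'time': 11.25, 'tool_pos': [0.465, 0.026, 0.024], 'width': 0.04, 'wrist_force': [-0.824, -0.606, 0.716]}
[0.4622 0.1561 0.215 ] (np.float64(0.21478252649180773), 255)
(34, [0.4672999978065491, 0.19910000264644623], 4.1, [[0.4058, 0.1947], [0.517, 0.2026]], 0.0588)
canister 7.0 tea 74.0 mug 108.0 salt 80.0 brown 12.0 blue 6.0 white 7.0 spoon 8.0 
[0.4591 0.1609 0.215 ] (np.float64(0.21337122817376075), 353)
(126, [0.4587000012397766, 0.20020000636577606], 6.1, [[0.4021, 0.1942], [0.5145, 0.2062]], 0.0587)
canister 2.0 tea 61.0 mug 94.0 salt 82.0 brown 187.0 blue 188.0 white 126.0 spoon 2.0
```

View pics/end.png

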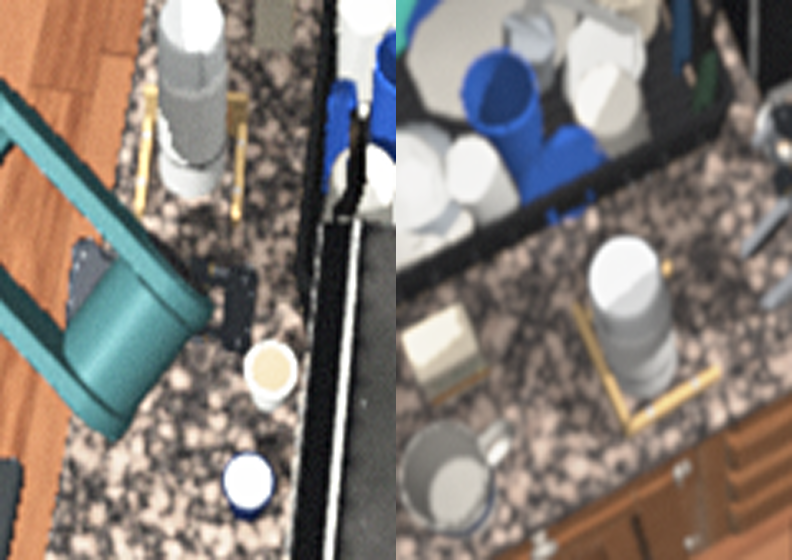

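The flask stands upright between the rails against the wall, at about (190,110) in the side crop and (635,320) in the top crop. The hand is clear. The differences at the tea box, mug and salt look like the arm's moved shadow, so I'll check their positions by depth before handing in.

```bash
python3 - <<'E'
from h import *
from bench import robot
ok=True
for nm,x,y,z,v in(("tea",.533,.335,.05,"top"),("mug",.43,.365,.05,"top"),("salt",.435,.485,.05,"top"),("tea",.533,.335,.05,"side"),("canister",.545,.47,.06,"top"),("brown",.574,-.05,.03,"side"),("blue",.565,-.15,.03,"side"),("white",.572,-.286,.03,"side")):
    m=[]
    for k in("0","9"):
        P=cloud(load(v+k)); q=P[(abs(P[...,0]-x)<.055)&(abs(P[...,1]-y)<.055)&(P[...,2]>z)&(P[...,2]<.12)&(P[...,0]<.6)]
        m.append(q.mean(0))
    d=np.linalg.norm((m[1]-m[0])[:2]);ok&=d<.004;print(nm,v,round(d*1e3,1))
print(np.round(flask(robot.snapshot("top"))[0],4),ok)
if ok: print(robot.close_job())
E
```

```text
tea top 0.3
mug top 0.6
salt top 0.7
tea side 0.8
canister top 0.3
brown side 1.7
blue side 0.2
white side 0.1
[0.4593 0.161  0.215 ] True
the job is handed in; nothing more can be done
None
```

The flask stands upright and home against the stand's wall, the hand is withdrawn, the camera checks showed no bystander moved (the spoon was checked by eye and colour only), and the job is handed in at about 11 s.

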